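Find the high point of an eccentric on bench centres with a sprung gauge plunger

TASK

The sander spindle on the bench centres carries an eccentric disc, and we need it left at its high point. Slide the gauge carriage in until the disc has pushed its sprung plunger back by about 5 mm, turn the crank through one full turn to see how the plunger swings, and then leave the crank where the plunger is pushed in furthest and let go. Work gently: never run the plunger to the end of its stroke, push the carriage lightly rather than pinching it, do not force the crank sideways off its sprung centres, and leave the things lying round the stand alone.

Things in the scene. Friction and masses are not known exactly. Their poses are not given: they have to be found in the camera images.
- stand: Bench centres bolted to the bench: grey plate 110 x 225 x 16 mm, long along its y axis, from y = -70 to +155 mm. Origin on the bench under the upright spindle's axis; z up. Column at y = -56; bridge 86 to 98 mm high (bush 104) over the spindle; rails with the gauge carriage on the +y side. A guitar neck, top about 140 mm high, lies between stand and robot.
- spindle_axis (a point): Point on the spindle axis 55 mm above the bench, the height of disc and plunger. The spindle floats in a sprung bush: 10 N sideways shift it 1 mm, over 15 N harm it. The steel disc is 54 mm across, 18 mm thick, 9 mm off centre, so its rim is 18 to 36 mm from the axis; its high point's place relative to the crank differs each time. The plunger meets it on the stand's +y side.
- grip_mid (a point): Point on the axis of the upright wooden crank grip, 158 mm above the bench, 35 mm from the spindle axis. The grip is a round sleeve 18 mm across, 126 to 182 mm high, that spins freely on its pin: it can be held without turning the hand while it is carried round in a horizontal circle about the spindle. The crank arm below has its top at 122 mm (hub 124).
- spindle (a joint): Crank angle, rad, positive anticlockwise from above; unlimited, starts within 0.4 of 0. At 0 the crank points along the stand's +x. Friction is small (about 0.02 to 0.03 N m), so the plunger spring (up to about 0.055 N m) can drive it back when let go away from the high or low point; at the high point friction holds it.
- carriage: Aluminium gauge carriage, 64 x 44 mm, on the rails; origin on bench height in its middle, axes as the stand's. It slides 50 mm along the stand's -y (its origin is 116 mm from the stand's when right out; it starts within 10 mm of that), drags with about 9 N and stays where left. Push it; do not pinch it. The gauge is harmed by more than 25 N.
- push_face (a point): Point on the outer (+y) face of the carriage's upright push plate, 95 mm above the bench; the plate is 50 mm wide (stand x), 10 mm thick, top edge at 112 mm. Push this face along the stand's -y to slide the carriage in. The plunger's tail, a thin rod 55 mm high, stands out of the plate below it by 8 mm (plunger free) to 40 mm.
- plunger (a joint): How far the plunger is pushed back into the carriage, m: 0 free, 0.032 the end of its stroke. Its spring pushes towards the spindle with 2.6 N at 0, rising by 0.16 N per mm.
- plunger_tip (a point): Front end of the plunger's 12 mm steel ball, the point that touches the disc's rim, 55 mm above the bench. With the plunger free and the carriage right out it stands 56 mm from the spindle axis.
- rosewood_offcut: Dark rosewood strip, 34 x 152 x 12 mm, leave alone. Origin at the centre of its underside.
- pencil_carp: Red carpenter's pencil, 14 x 162 x 8 mm, leave alone. Origin at the centre of its underside.

How it is judged:
By the outcome, as a careful person would: the job done as asked, in the order asked, and still so for the second after the job is handed in, with the robot touching nothing.
It also fails if it takes over 72 s, if anything falls off the work surface, if the arm or the gripper's body presses on something with over 40 N, if the wrist force passes 120 N, or if a joint passes its speed limit or range.

ROBOT

A 6-joint arm with a two-finger parallel gripper is mounted at the origin on a cart in front of the work surface, level with it; the furniture and walls round the work are solid. World frame = base frame: x ahead of the robot, y to its left, z up, the work surface at z = 0. Lengths are in mm, angles in rad, forces in N, time in s.
With the tool pointing down it reaches from about 300 to 775 mm from the base axis. Payload 14.6 kg.
Tool frame: the origin (TCP) lies between the finger pads; the fingertips stand 11 mm ahead of it and the grasp point (between the pads) lies 8 mm behind it; z points along the fingers, y is the line along which they close (so a half turn about z gives the same grasp; the last joint's range is limited). The gripper opens to 94 mm and grips with 3 to 60 N. Pads are 16 mm wide; open, the fingers measure 119 mm over their backs; the gripper's body (75 mm by 177 mm) begins 78 mm behind the grasp point.
Start: joints at [-1.374, 0.3, 1.521, -0, 1.321, -0.067], TCP at [143.406, -530.965, 216.446] pointing down, gripper open.
Joint ranges: [-3.03, 3.03], [-0.79, 2.21], [0.23, 2.52], [-1.04, 4.18], [0, 3.07], [-2.55, 2.55]. Speed limits (rad/s): [2.22, 2.22, 2.57, 3.14, 3.14, 3.14].

INTERFACE

Orientations are given as [roll, pitch, yaw] about the fixed x, y, z axes, in that order (R = Rz(yaw) Ry(pitch) Rx(roll)).
In Python, from cell import manip gives the robot as it stands. The module is installed in compiled form; this text tells all that it offers.
- The arm moves only by the tool arm_command, never from a script. Its argument "rows" is one flat list of numbers, 5 for each row, row after row: the shift along the world's x, y, z in mm, then the turn about the world's z in degrees, then the finger opening in mm, from 0 to 94. In form: [dx, dy, dz, twist, jaw, dx, dy, dz, twist, jaw, ...]. A call has 1 to 5 rows; each row shifts and turns the commanded pose from where the row before left it; what a row does not reach is not made up. A row lasts 1/8 s, in which the tool goes at most 62.5 mm and 10.7 degrees, less where a joint would pass 70% of its speed; a pose out of reach is approached as far as the arm can. A call is refused whole if a number of a shift passes 62.5 or a number of a turn 10.7, either way. A call with a gripper value outside its range is refused whole. The fingers move at their own pace and stop on an object; "newtons" is the grip in N (left out, the last holds). Time passes only in rows, so rows that do not move let the fingers close. It gives the time, the measured TCP pose, the force and the opening at its end, in the units of the state.
- manip.read_state(): the state, without advancing time (a new reading comes with each control period).
- manip.camera(name): name is "scene" or "top"; returns a dict with "image" (420x560x3 uint8, blue, green, red), "z_map" (420x560 float32, mm along the optical axis (not along the pixel's ray), 0 where there is no reading), "fx", "fy", "cx", "cy" (pixels), "pose" (4x4, takes a point from camera to world coordinates). Camera axes: x right, y down, z forward; pixel columns grow to the right and rows downward; lengths in mm; the calibration is good to about 2 mm. A picture is of the moment at which its call begins.
- manip.sign_off(): hands the job in, once; it reports no verdict.
The state is a dict: "clock": time; "joints": joint angles; "qd": joint speeds; "effort": joint torques, N m; "eef_pos": TCP position; "eef_rot": TCP orientation; "wrist_force": force on the tool from outside, world axes, zero at the start; "moment": the same for the moment, N m; "finger_gap": finger opening in mm.
Only numpy, scipy, OpenCV 4.12 (cv2) and the standard library are available. Lean on these libraries where they do the work, as an engineer would, in place of code of your own. Each camera call takes 0.05 s, during which the arm holds its last target. There are 200 camera calls.

## Working session

There is one attempt and no reset: what is moved stays moved. The work goes in short steps, Python scripts to look and compute and a tool call to move; the robot and the scene stay as the last step left them, time stands still between calls to the robot, and variables do not carry over. Pictures are saved under pics/ and viewed, on a budget of 10 in all, crops included, one or two more only if the job needs it, and the job is handed in when it is done.

Besides the shell and the picture viewer there is one more tool, called after "Request:" by a JSON object that holds its "fn" and its "kwargs". arm_command: Moves the arm, as the interface text tells. Its arguments: {"type":"object","properties":{"rows":{"type":"array","items":{"type":"number"}},"newtons":{"type":"number"}},"required":["rows"]}

```bash
mkdir -p pics; cat > h.py <<'E'
import numpy as np, cv2
from cell import manip
def shot(n,save=None):
    c=manip.camera(n)
    if save: cv2.imwrite('pics/'+save,c['image'])
    z=c['z_map'];v,u=np.mgrid[:420,:560]
    P=np.stack([(u-c['cx'])/c['fx']*z,(v-c['cy'])/c['fy']*z,z,np.ones_like(z)],-1)@np.array(c['pose']).T
    P=P[...,:3];P[z==0]=np.nan
    return c,P
E
python3 - <<'E'
from h import *
for n in('scene','top'):
    c,P=shot(n,n+'0.png'); np.save(n+'0.npy',P); print(n,np.round(c['pose'],2).tolist(),c['fx'])
a=np.hstack([cv2.imread('pics/scene0.png'),cv2.imread('pics/top0.png')])
print(manip.read_state())
E
```

```text
scene [[-0.8, -0.28, 0.53, 122.48], [-0.6, 0.37, -0.71, 860.93], [0.01, -0.89, -0.46, 504.19], [0.0, 0.0, 0.0, 1.0]] 416.61437250759826
top [[-0.02, -0.98, 0.2, 416.36], [-1.0, 0.02, -0.0, 237.84], [-0.0, -0.2, -0.98, 962.73], [0.0, 0.0, 0.0, 1.0]] 406.6522721968066
{'clock': 0.1, 'joints': array([-1.37359031e+00,  3.00370301e-01,  1.52151072e+00, -4.32783747e-06,
        1.32066671e+00, -6.65696381e-02]), 'qd': array([-0.00066882, -0.00103181, -0.00032431,  0.00037193, -0.00095731,
       -0.00037372]), 'effort': array([ 1.46340280e-03, -5.32638502e+01, -3.53279757e+01,  7.09460699e-02,
        2.35438946e-02, -6.11528935e-05]), 'eef_pos': array([ 143.37060628, -530.76464892,  215.97137294]), 'eef_rot': array([-3.14063941e+00, -5.93494868e-05,  2.63776702e-01]), 'wrist_force': array([-0.60632457,  0.24390806,  0.09425125]), 'moment': array([-0.01322325, -0.01533613,  0.00450496]), 'finger_gap': 94.0978439712297}
```

View pics/scene0.png

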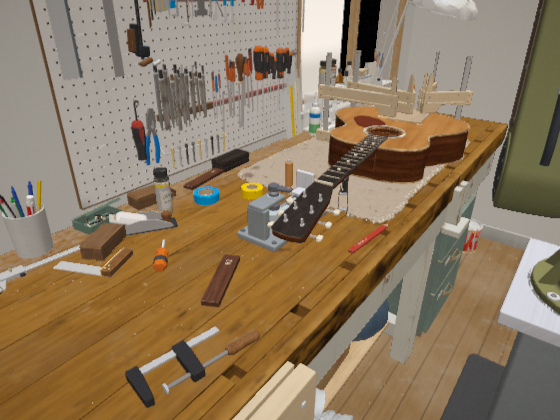

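View pics/top0.png

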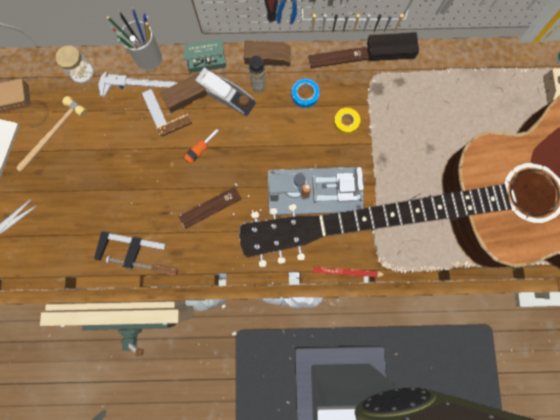

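The scene view shows the stand at about (265,220), behind the guitar headstock. In the top view the stand spans about (268..362, 168..212), with the grip near (306,188) and the carriage plate near (347,185). Next I enlarge that area.

```bash
python3 - <<'E'
from h import *
im=cv2.imread('pics/top0.png');P=np.load('top0.npy')
cv2.imwrite('pics/c1.png',cv2.resize(im[150:230,255:375],None,fx=6.6,fy=6.6,interpolation=cv2.INTER_CUBIC))
Z=P[...,2]
np.set_printoptions(linewidth=250)
print('cols',list(range(264,370,3)))
for v in range(160,222,3): print(v,np.round(np.nan_to_num(Z[v,264:370:3])).astype(int))
E
```

```text
cols [264, 267, 270, 273, 276, 279, 282, 285, 288, 291, 294, 297, 300, 303, 306, 309, 312, 315, 318, 321, 324, 327, 330, 333, 336, 339, 342, 345, 348, 351, 354, 357, 360, 363, 366, 369]
160 [ 3 -1 -1  1 -1 -1  2 -1  1 -1  3 -3  5  3  5  1  3  3  1  0  1 -3  2  1  0  1  0  2  0  0  0  1 -2  1  1  3]
163 [-1  0  3  2  3  1  1  2  1  3  0 -1  1  4  0  0  0  4  1  2 -2 -3  1  2  3  0  2 -3  0  0  2 -1  3  2  1  1]
166 [ 2 -1  0  0  2 -1 -1  1 -1  1  3  1 -1  3  1  2  0 -1  1  4  3  5  2  1  1 -1  0  1  4 -2  1  2  0  2 -1  0]
169 [ -4  -2   2   0   2   3   1   3   1   1   3  -1  15  16  16  16  16  17  15  18  18  15  16  20  17  16  18  17  17  19  23 113 110   0   4   2]
172 [  1   1  17  23  16  16  15  18  16  16  19  15  16  16  17  18  16  18  14  17  18  17  16  19  16  19  16  17  18  18  17 112 109   3   1   1]
175 [  0  -1 100  98  97  94 101  97 101  99  99 124 126 125  93  18  15  19  17  17  16  19  17  19  20  43  42  46  42  43  80 112 115  -3  -2   1]
178 [  2   0 100  98  98 101  97 101 100  99 124 127 125 125  99  16  28  37  30  30  32  34  33  33  32  70  71  68  70  
[... 1391 characters left out ...]
 18  17  15  15  17  16  16  16  16  16  16  19  19  17  18  16  18  17  14  17  22  20 140 145 144]
211 [  1   2  99 102 100  19  16  16  16  15  17  19  17  17  18  17  18  18  19  17  17  18  15  17  17  17  19  18 142 141 144 144 146 142 144 144]
214 [ -2  -1  14 102  14  11  15  10  14  12 107  10   8   8   0   1   2   0  -1   2   0   2 144 144 145 144 147 144 142 144 144 141 142 142 143 145]
217 [ -1   1   1  -2   2   4   1  -2 125 129 128 132 131 135 136 140 138 139 143 146 145 142 141 144 142 146 143 144 144 145 144 145 143 144 144 143]
220 [  3 115 118 122 122 122 124 129 125 131 132 133 134 135 139 138 139 141 142 146 140 143 143 143 144 143 144 142 142 145 143 145 147 145 139 141]
```

View pics/c1.png

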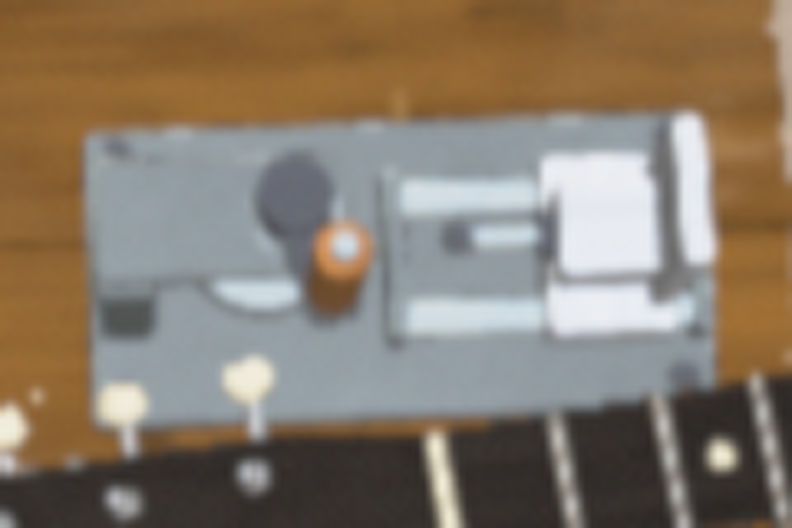

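The crop shows the hub at about (295,192), the grip top at (345,243), the push plate at (692,190) and the plunger ball at (458,236). The plate corners are at (85,132), (712,112) and (95,427). I convert these to world positions.

```bash
cat >> h.py <<'E'
def ray(c,u,v,z):
    T=np.array(c['pose']);d=T[:3,:3]@np.array([(u-c['cx'])/c['fx'],(v-c['cy'])/c['fy'],1]);o=T[:3,3]
    return (o+d*(z-o[2])/d[2])
E
python3 - <<'E'
from h import *
c,P=shot('top')
def px(a,b,z): return ray(c,255+(a+.5)/6.6-.5,150+(b+.5)/6.6-.5,z)
pts={'TL':(85,132,16),'TR':(712,112,16),'BL':(95,427,16),'hub':(295,192,124),'grip':(345,242,182),'plateT':(692,117,112),'plateB':(702,262,112),'plateTin':(672,117,112),'plateTout':(708,117,112),'plateBin':(684,262,112),'plateBout':(716,260,112),'ball':(446,236,55)}
W={k:px(*v) for k,v in pts.items()}
for k,v in W.items(): print(k,np.round(v,1))
a=W['TR']-W['TL'];print('stand y dir',np.degrees(np.arctan2(a[1],a[0])),np.linalg.norm(a)); b=W['BL']-W['TL'];print(np.degrees(np.arctan2(b[1],b[0])),np.linalg.norm(b))
X,Y,Z=P[...,0],P[...,1],P[...,2]
S=np.zeros(Z.shape,bool);S[150:205,264:368]=1
def cl(zlo,zhi,u0,u1,v0=150,v1=205):
    m=S.copy();m[:,:u0]=0;m[:,u1:]=0;m[:v0]=0;m[v1:]=0
    m&=(Z>zlo)&(Z<zhi);return P[m]
h=cl(119,131,290,308,170,190);print('hub',len(h),h.mean(0))
g=cl(177,190,298,315,178,196);print('grip',len(g),g.mean(0),g.min(0),g.max(0))
p=cl(105,119,350,364);print('plate',len(p),p.mean(0));print(cv2.minAreaRect(p[:,:2].astype(np.float32)))
s=P[150:205,262:368].reshape(-1,3);s=s[(s[:,2]>10)&(s[:,2]<24)];print(cv2.minAreaRect(s[:,:2].astype(np.float32)))
np.save('topP.npy',P)
c2,P2=shot('scene','s1.png')
z2=P2[...,2];x2=P2[...,0];y2=P2[...,1]
print(W['hub'])
i=cv2.imread('pics/s1.png');cv2.imwrite('pics/c2.png',cv2.resize(i[150:255,230:350],None,fx=5.5,fy=5.5,interpolation=cv2.INTER_CUBIC))
E
```

```text
TL [694.  258.5  16. ]
TR [696.5  28.5  16. ]
BL [584.3 256.7  16. ]
hub [640.7 188.6 124. ]
grip [609.4 177.6 182. ]
plateT [666.5  56.4 112. ]
plateB [617.4  56.2 112. ]
plateTin [666.7  63.  112. ]
plateTout [666.4  51.2 112. ]
plateBin [617.6  62.1 112. ]
plateBout [618.   51.6 112. ]
ball [642.2 132.5  55. ]
stand y dir -89.3735531453236 229.96927804378697
-179.0803055169884 109.76446891506626
hub 137 [636.08175172 188.46819426 124.49211198]
grip 57 [604.97480896 178.82775229 183.57049298] [597.7545154  171.39775629 177.74335093] [614.7140728  187.14212516 189.73212643]
plate 119 [639.8810835   58.67476152 111.95325336]
((641.4407958984375, 58.075706481933594), (49.4318733215332, 10.488895416259766), 0.4658689796924591)
((649.01025390625, 146.9386444091797), (92.6775131225586, 223.38185119628906), 0.5730441212654114)
[640.71272724 188.64632893 124.        ]
```

View pics/c2.png

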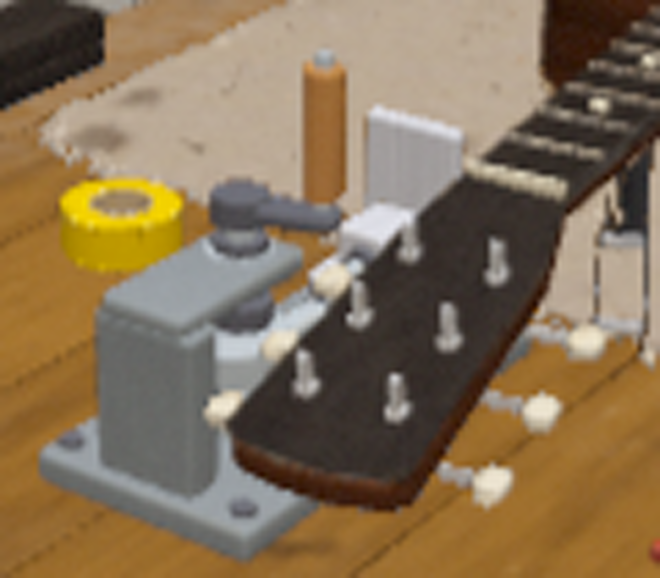

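The scene crop shows the crank hub at about (240,195), the grip at (325,130), the plate at (415,160) and the guitar neck in front. From these the spindle is near (640,188), the grip near (608,178) and the push face near y=52. I estimate the disc's direction, then go push.

```bash
python3 - <<'E'
from h import *
c,P=shot('top')
from scipy.optimize import least_squares
def px(a,b,z): return ray(c,255+(a+.5)/6.6-.5,150+(b+.5)/6.6-.5,z)
q=np.array([px(a,b,64) for a,b in[(205,283),(222,302),(255,313),(290,308)]])[:,:2];print(q)
r=least_squares(lambda s:np.hypot(*(q-s).T)-27,[640,188]);print('disc c',r.x,r.fun)
Z=P[...,2]; m=(Z>120)&(P[...,0]<640)&(Z<160)&(P[...,1]>60)&(P[...,1]<280)&(P[...,0]>540);m[:203]=0
for y in range(60,280,20):
    s=m&(abs(P[...,1]-y)<8)
    if s.any(): print('neck y',y,'x max',np.nanmax(P[...,0][s]).round())
E
```

```text
[[625.14243999 217.08311346]
 [618.32448295 211.42155611]
 [614.21146668 200.21387278]
 [615.7024379  188.16226773]]
disc c [641.14456333 196.02985456] [-0.55557408  0.52563434  0.25614984 -0.36917821]
neck y 60 x max 570.0
neck y 80 x max 568.0
neck y 100 x max 565.0
neck y 120 x max 561.0
neck y 140 x max 558.0
neck y 160 x max 557.0
neck y 180 x max 559.0
neck y 200 x max 559.0
neck y 220 x max 558.0
neck y 240 x max 555.0
neck y 260 x max 551.0
```

Request:
{"fn": "arm_command", "kwargs": {"rows": [0,0,62,-5,0,20,40,40,-5,0,60,60,0,-5,0,62,60,0,0,0,60,60,0,0,0]}}

```text
clock: 0.88
eef_pos: [297.7, -357.5, 318.5]
eef_rot: [3.141, -0.0, 0.002]
wrist_force: [0.5, -0.6, -0.8]
finger_gap: 47.4
```

Request:
{"fn": "arm_command", "kwargs": {"rows": [55,60,0,0,0,58,62,0,0,0,58,62,0,0,0,58,62,0,0,0,58,62,0,0,0]}}

```text
clock: 1.5
eef_pos: [510.9, -128.7, 318.5]
eef_rot: [3.141, -0.0, 0.002]
wrist_force: [-0.5, -0.9, 0.7]
finger_gap: 0.9
```

Request:
{"fn": "arm_command", "kwargs": {"rows": [44,50,0,0,0,10,23,-20,0,0,0,0,-60,0,0,0,0,-40,0,0,0,0,0,0,0]}}

```text
clock: 2.12
eef_pos: [559.9, -60.3, 196.1]
eef_rot: [-3.141, 0.005, 0.002]
wrist_force: [0.5, -0.9, 0.7]
finger_gap: 0.8
```

Request:
{"fn": "arm_command", "kwargs": {"rows": [20,20,10,0,0,20,20,0,0,0,20,20,0,0,0,20,20,0,0,0,0,0,0,0,0]}}

```text
clock: 2.75
eef_pos: [642.1, 20.4, 210.3]
eef_rot: [-3.142, -0.002, 0.003]
wrist_force: [0.0, -0.7, 0.9]
finger_gap: 0.8
```

Request:
{"fn": "arm_command", "kwargs": {"rows": [0,0,-28,0,0,0,0,-28,0,0,0,0,-28,0,0,0,0,-28,0,0,0,0,0,0,0]}}

```text
clock: 3.38
eef_pos: [640.3, 18.7, 96.1]
eef_rot: [3.142, 0.002, 0.001]
wrist_force: [-0.5, -0.6, 0.4]
finger_gap: 0.3
```

Request:
{"fn": "arm_command", "kwargs": {"rows": [0,4,0,0,0,0,4,0,0,0,0,4,0,0,0,0,2,0,0,0,0,0,0,0,0]}}

```text
clock: 4.0
eef_pos: [641.0, 33.7, 96.5]
eef_rot: [-3.142, -0.0, 0.002]
wrist_force: [-0.4, -0.7, 0.4]
finger_gap: 0.4
```

Request:
{"fn": "arm_command", "kwargs": {"rows": [0,2,0,0,0,0,2,0,0,0,0,2,0,0,0,0,2,0,0,0,0,0,0,0,0]}}

```text
clock: 4.62
eef_pos: [641.0, 41.2, 96.4]
eef_rot: [3.141, 0.0, 0.002]
wrist_force: [-0.1, -3.2, 0.4]
finger_gap: 0.6
```

Request:
{"fn": "arm_command", "kwargs": {"rows": [0,2,0,0,0,0,3,0,0,0,0,3,0,0,0,0,3,0,0,0,0,3,0,0,0]}}

```text
clock: 5.25
eef_pos: [640.9, 54.3, 96.5]
eef_rot: [3.14, 0.001, 0.001]
wrist_force: [-2.2, -9.7, 1.2]
finger_gap: 0.6
```

Request:
{"fn": "arm_command", "kwargs": {"rows": [0,3,0,0,0,0,3,0,0,0,0,3,0,0,0,0,3,0,0,0,0,2,0,0,0]}}

```text
clock: 5.88
eef_pos: [640.7, 68.3, 96.5]
eef_rot: [3.14, 0.001, 0.002]
wrist_force: [-3.2, -9.4, 2.6]
finger_gap: 0.7
```

```bash
python3 - <<'E'
from h import *
c,P=shot('top','t3.png')
i=cv2.imread('pics/t3.png');cv2.imwrite('pics/c3.png',cv2.resize(i[150:230,255:375],None,fx=6.6,fy=6.6,interpolation=cv2.INTER_CUBIC))
s=manip.read_state();print(s['eef_pos'],s['wrist_force'])
E
```

```text
[640.71968746  68.55034892  96.42818097] [-2.99489421 -8.28905527  2.43261709]
```

View pics/c3.png

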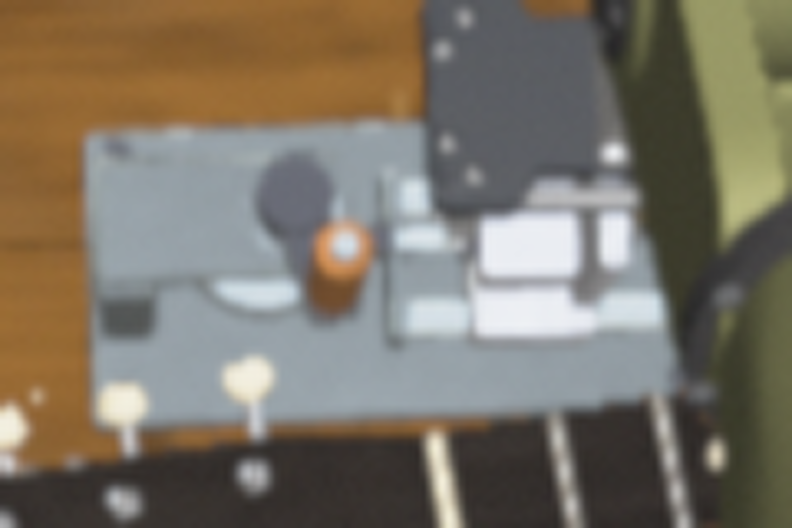

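Request:
{"fn": "arm_command", "kwargs": {"rows": [0,1,0,0,0,0,1.5,0,0,0,0,1.5,0,0,0,0,1,0,0,0]}}

```text
clock: 6.42
eef_pos: [640.7, 73.3, 96.4]
eef_rot: [3.14, 0.001, 0.001]
wrist_force: [-3.2, -9.6, 2.5]
finger_gap: 0.5
```

Request:
{"fn": "arm_command", "kwargs": {"rows": [0,1,0,0,0,0,1,0,0,0]}}

```text
clock: 6.68
eef_pos: [640.6, 75.3, 96.4]
eef_rot: [3.14, 0.001, 0.002]
wrist_force: [-3.6, -8.6, 3.3]
finger_gap: 0.6
```

Request:
{"fn": "arm_command", "kwargs": {"rows": [0,1,0,0,0,0,1,0,0,0]}}

```text
clock: 6.92
eef_pos: [640.6, 77.3, 96.4]
eef_rot: [3.14, 0.001, 0.002]
wrist_force: [-4.2, -10.5, 3.0]
finger_gap: 0.4
```

Request:
{"fn": "arm_command", "kwargs": {"rows": [0,1,0,0,0,0,1,0,0,0]}}

```text
clock: 7.18
eef_pos: [640.6, 78.9, 96.4]
eef_rot: [3.139, 0.001, 0.001]
wrist_force: [-4.4, -12.2, 3.5]
finger_gap: 0.5
```

Request:
{"fn": "arm_command", "kwargs": {"rows": [0,1,0,0,0,0,1,0,0,0]}}

```text
clock: 7.42
eef_pos: [640.6, 80.8, 96.5]
eef_rot: [3.139, 0.001, 0.001]
wrist_force: [-5.3, -11.5, 2.7]
finger_gap: 0.9
```

```bash
python3 - <<'E'
from h import *
c,P=shot('top','t4.png');c,P=shot('scene','s4.png')
a=cv2.imread('pics/t4.png')[160:215,290:375];b=cv2.imread('pics/s4.png')[165:240,260:340]
f=lambda i,h:cv2.resize(i,(int(i.shape[1]*h/i.shape[0]),h),interpolation=cv2.INTER_CUBIC)
a=f(a,290);b=f(b,300)
o=np.zeros((595,480,3),np.uint8);o[:290,:a.shape[1]]=a[:,:480];o[290:590,:b.shape[1]]=b
cv2.imwrite('pics/c4.png',o);s=manip.read_state();print(s['eef_pos'],s['wrist_force'])
E
```

```text
[640.59393742  80.89786179  96.43403878] [ -4.73730928 -11.62371027   3.07456536]
```

View pics/c4.png

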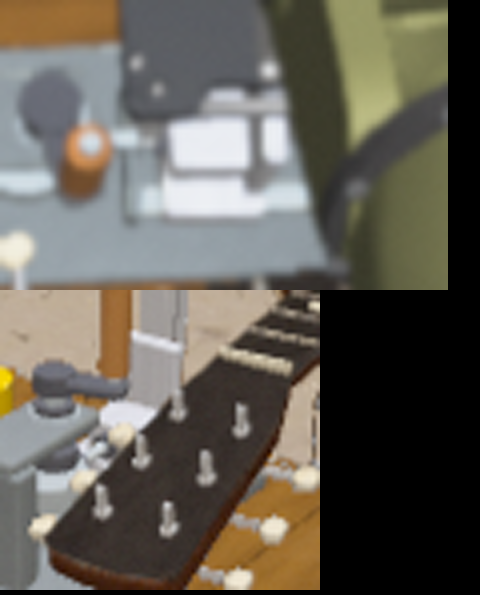

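Request:
{"fn": "arm_command", "kwargs": {"rows": [0,1,0,0,0,0,1.2,0,0,0,0,0,0,0,0]}}

```text
clock: 7.9
eef_pos: [640.6, 83.1, 96.4]
eef_rot: [3.139, 0.002, 0.001]
wrist_force: [-5.2, -12.4, 3.2]
finger_gap: 0.5
```

Request:
{"fn": "arm_command", "kwargs": {"rows": [0,-5,0,0,0,0,-15,0,0,0,0,-5,35,0,0,0,0,45,0,0,0,0,45,0,40]}}

```text
clock: 8.52
eef_pos: [640.9, 58.9, 222.8]
eef_rot: [-3.141, 0.0, 0.002]
wrist_force: [-0.2, 0.6, 0.3]
finger_gap: 7.4
```

```bash
cat >> h.py <<'E'
def prt(P,y0,y1,zlo,zhi,x0=560,x1=700):
    m=(P[...,0]>x0)&(P[...,0]<x1)&(P[...,1]>y0)&(P[...,1]<y1)&(P[...,2]>zlo)&(P[...,2]<zhi);return P[m]
E
python3 - <<'E'
from h import *
c,P=shot('top','t5.png')
p=prt(P,60,130,105,119,605,680);print('plate',len(p),p.mean(0),cv2.minAreaRect(p[:,:2].astype(np.float32)))
g=prt(P,150,210,177,190,580,640);print('grip',len(g),g.mean(0))
h=prt(P,170,210,119,131,618,660);print('hub',h.mean(0))
cv2.imwrite('pics/c5.png',cv2.resize(cv2.imread('pics/t5.png')[155:215,285:375],None,fx=8,fy=8,interpolation=cv2.INTER_CUBIC))
E
```

```text
plate 110 [639.63729415 100.32734568 112.22498124] ((639.6498413085938, 99.57418060302734), (47.85444259643555, 10.178839683532715), 0.8749876618385315)
grip 64 [605.36752441 179.11939306 183.76465093]
hub [636.30151612 189.19151496 124.32800601]
```

View pics/c5.png

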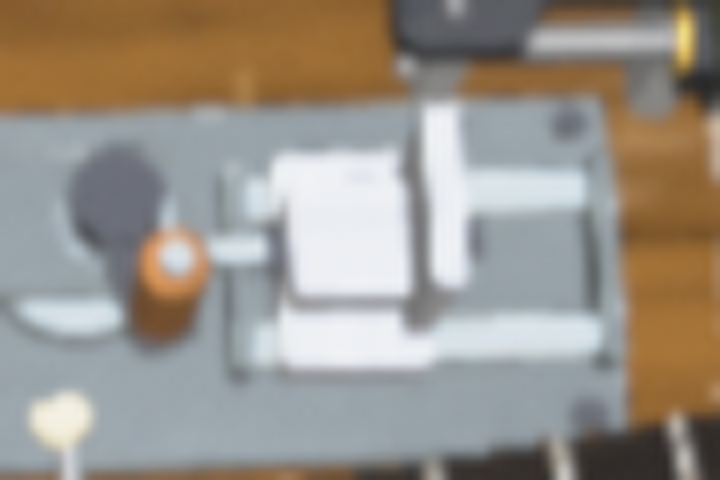

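The crop shows the plate at (448,190), the tail end standing out at about (482,240), and the grip top at (178,257).

```bash
python3 - <<'E'
from h import *
c,P=shot('top')
f=lambda a,b,z:ray(c,285+(a+.5)/8-.5,155+(b+.5)/8-.5,z).round(1)
print('tail',f(482,240,55),'face',f(469,150,112),f(469,240,112),'grip',f(178,257,182),'hub',f(116,193,124))
print(manip.read_state()['finger_gap'])
E
```

```text
tail [642.9  80.4  55. ] face [653.8  92.4 112. ] [628.7  93.8 112. ] grip [608.5 177.7 182. ] hub [640.7 189.1 124. ]
15.162197690256047
```

Request:
{"fn": "arm_command", "kwargs": {"rows": [-8,30,10,0,40,-8,30,0,0,40,-8,30,0,0,40,-8,29,0,0,40,0,0,0,0,40]}}

```text
clock: 9.25
eef_pos: [608.5, 179.7, 230.7]
eef_rot: [-3.142, 0.001, 0.004]
wrist_force: [-0.2, 0.3, -0.0]
finger_gap: 39.7
```

Request:
{"fn": "arm_command", "kwargs": {"rows": [0,-1.5,-20,0,40,0,0,-20,0,40,0,0,-20,0,40,0,0,-15,0,40,0,0,0,0,40]}}

```text
clock: 9.88
eef_pos: [608.8, 176.4, 155.3]
eef_rot: [3.141, 0.002, 0.001]
wrist_force: [0.2, -0.2, 0.5]
finger_gap: 39.8
```

Request:
{"fn": "arm_command", "kwargs": {"rows": [0,0,0,0,14,0,0,0,0,14,0,0,0,0,14,0,0,0,0,14], "newtons": 6}}

```text
clock: 10.38
eef_pos: [609.5, 177.2, 157.2]
eef_rot: [-3.141, -0.002, 0.002]
wrist_force: [2.1, 0.1, 2.8]
finger_gap: 17.7
```

```bash
python3 - <<'E'
from h import *
s=manip.read_state();print(s['eef_pos'],s['wrist_force'],s['moment'])
th=np.radians(199+10*np.arange(37));p=35*np.c_[np.cos(th),np.sin(th)]
for i,d in enumerate(np.diff(p,axis=0)): print(199+10*i,d.round(1), end=' ')
E
```

```text
[609.47135869 177.23971396 157.16021073] [2.14495769 0.14116283 2.81425888] [ 0.06744724 -0.42388698  0.04903722]
199 [ 2.5 -5.6] 209 [ 3.4 -5.1] 219 [ 4.2 -4.4] 229 [ 4.9 -3.6] 239 [ 5.5 -2.7] 249 [ 5.9 -1.7] 259 [ 6.1 -0.6] 269 [6.1 0.4] 279 [5.9 1.5] 289 [5.6 2.5] 299 [5.1 3.4] 309 [4.4 4.2] 319 [3.6 4.9] 329 [2.7 5.5] 339 [1.7 5.9] 349 [0.6 6.1] 359 [-0.4  6.1] 369 [-1.5  5.9] 379 [-2.5  5.6] 389 [-3.4  5.1] 399 [-4.2  4.4] 409 [-4.9  3.6] 419 [-5.5  2.7] 429 [-5.9  1.7] 439 [-6.1  0.6] 449 [-6.1 -0.4] 459 [-5.9 -1.5] 469 [-5.6 -2.5] 479 [-5.1 -3.4] 489 [-4.4 -4.2] 499 [-3.6 -4.9] 509 [-2.7 -5.5] 519 [-1.7 -5.9] 529 [-0.6 -6.1] 539 [ 0.4 -6.1] 549 [ 1.5 -5.9]
```

Request:
{"fn": "arm_command", "kwargs": {"rows": [0,0,0,0,14,0,0,0,0,14], "newtons": 10}}

```text
clock: 10.62
eef_pos: [609.4, 177.2, 157.1]
eef_rot: [-3.141, -0.001, 0.002]
wrist_force: [1.9, -0.1, 5.6]
finger_gap: 17.9
```

Request:
{"fn": "arm_command", "kwargs": {"rows": [2.5,-5.6,0,0,14,3.4,-5.1,0,0,14,0,0,0,0,14]}}

```text
clock: 11.0
eef_pos: [615.6, 166.5, 157.1]
eef_rot: [-3.141, -0.002, 0.002]
wrist_force: [4.1, 1.8, 4.6]
finger_gap: 17.9
```

Request:
{"fn": "arm_command", "kwargs": {"rows": [4.4,-4.2,0,0,14,5,-3.4,0,0,14,5.5,-2.7,0,0,14,0,0,0,0,14]}}

```text
clock: 11.5
eef_pos: [630.3, 156.6, 157.1]
eef_rot: [-3.141, -0.001, 0.002]
wrist_force: [2.6, 3.0, 6.6]
finger_gap: 17.8
```

```bash
cat > fit.py <<'E'
import sys,numpy as np
from scipy.optimize import least_squares
# rows: x y fx fy
D=np.loadtxt('d.txt',ndmin=2)
def r(c):
    v=D[:,:2]-c;n=np.hypot(*v.T);u=v/n[:,None];return n-35+(D[:,2:]*u).sum(1)/10
s=least_squares(r,[641.5,189]);c=s.x;print('c',c.round(2),'res',s.fun.round(2))
for d in D:
    v=d[:2]-c;u=v/np.hypot(*v);a=np.degrees(np.arctan2(v[1],v[0]))%360
    print(round(a,1),'rad',round(d[2:]@u,1),'tan',round(d[2:]@np.array([-u[1],u[0]]),1))
a0=float(sys.argv[1]) if len(sys.argv)>1 else a
st=float(sys.argv[2]) if len(sys.argv)>2 else 10
q=D[-1,:2]
for k in range(1,11):
    t=np.radians(a+st*k);p=c+35*np.array([np.cos(t),np.sin(t)]);print(round(a+st*k,0),(p-q).round(1),end='; ');q=p
E
cat > d.txt <<'E'
609.4 177.2 2.0 0
615.6 166.5 4.1 1.8
630.3 156.6 2.6 3.0
E
python3 fit.py
```

```text
c [642.21 189.9 ] res [-0.01  0.01 -0.  ]
201.2 rad -1.9 tan 0.7
221.3 rad -4.3 tan 1.4
250.3 rad -3.7 tan 1.4
260.0 [ 6.  -1.2]; 270.0 [ 6.1 -0.5]; 280.0 [6.1 0.6]; 290.0 [5.9 1.6]; 300.0 [5.5 2.6]; 310.0 [5.  3.5]; 320.0 [4.3 4.3]; 330.0 [3.5 5. ]; 340.0 [2.5 5.5]; 350.0 [1.5 5.9];
```

Request:
{"fn": "arm_command", "kwargs": {"rows": [6.0,-1.2,0,0,14,6.1,-0.5,0,0,14,6.1,0.6,0,0,14,5.9,1.6,0,0,14,0,0,0,0,14]}}

```text
clock: 12.12
eef_pos: [654.2, 157.0, 157.1]
eef_rot: [-3.141, -0.001, 0.002]
wrist_force: [-0.1, 1.4, 8.0]
finger_gap: 17.9
```

Request:
{"fn": "arm_command", "kwargs": {"rows": [5.5,2.6,0,0,14,5,3.5,0,0,14,4.3,4.3,0,0,14,0,0,0,0,14]}}

```text
clock: 12.62
eef_pos: [668.9, 167.3, 157.1]
eef_rot: [-3.142, -0.001, 0.002]
wrist_force: [0.8, 0.8, 7.7]
finger_gap: 17.8
```

```bash
python3 - <<'E'
from h import *
c,P=shot('top','t6.png');c,P=shot('scene','s6.png')
a=cv2.imread('pics/t6.png')[150:220,265:375];b=cv2.imread('pics/s6.png')[150:240,250:350]
o=np.hstack([cv2.resize(a,(440,280),interpolation=2),cv2.resize(b,(311,280),interpolation=2)])
cv2.imwrite('pics/c6.png',o)
E
```

```text
(no output)
```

View pics/c6.png

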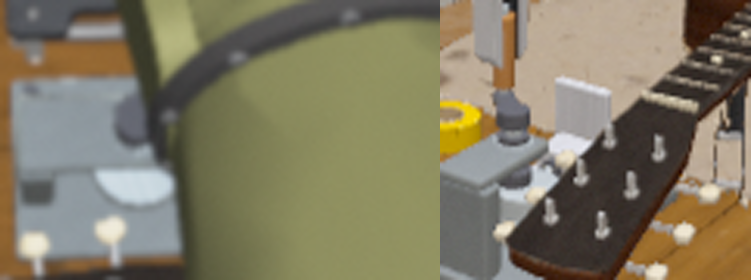

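The top view shows the disc's crescent at (135,185), larger and now towards the robot. The scene view shows the crank turned away with the grip still held at (505,60). I carry on.

```bash
cat >> d.txt <<'E'
654.2 157.0 -.1 1.4
668.9 167.3 0.8 0.8
E
python3 fit.py
```

```text
c [642.18 189.95] res [-0.02  0.02  0.03 -0.06  0.04]
201.3 rad -1.9 tan 0.7
221.4 rad -4.3 tan 1.4
250.4 rad -3.7 tan 1.4
290.0 rad -1.3 tan 0.4
319.7 rad 0.1 tan 1.1
330.0 [3.5 5. ]; 340.0 [2.6 5.5]; 350.0 [1.6 5.9]; 360.0 [0.6 6.1]; 370.0 [-0.5  6.1]; 380.0 [-1.5  5.9]; 390.0 [-2.6  5.5]; 400.0 [-3.5  5. ]; 410.0 [-4.3  4.3]; 420.0 [-5.   3.5];
```

Request:
{"fn": "arm_command", "kwargs": {"rows": [3.5,5,0.7,0,14,2.6,5.5,0,0,14,0,0,0,0,14]}}

```text
clock: 13.1
eef_pos: [674.9, 177.6, 157.2]
eef_rot: [3.141, -0.0, 0.002]
wrist_force: [1.4, 0.3, 3.5]
finger_gap: 17.5
```

Request:
{"fn": "arm_command", "kwargs": {"rows": [1.6,5.9,0,0,14,0.6,6.1,0,0,14,0,0,0,0,14]}}

```text
clock: 13.48
eef_pos: [677.1, 189.9, 157.2]
eef_rot: [-3.142, -0.0, 0.002]
wrist_force: [1.7, 0.1, 3.0]
finger_gap: 17.5
```

Request:
{"fn": "arm_command", "kwargs": {"rows": [-0.5,6.1,0,0,14,-1.5,5.9,0,0,14,0,0,0,0,14]}}

```text
clock: 13.85
eef_pos: [675.0, 202.1, 157.2]
eef_rot: [-3.141, -0.0, 0.002]
wrist_force: [2.7, 0.3, 3.1]
finger_gap: 17.8
```

Request:
{"fn": "arm_command", "kwargs": {"rows": [-2.6,5.5,0,0,14,-3.5,5,0,0,14,0,0,0,0,14]}}

```text
clock: 14.22
eef_pos: [668.6, 212.9, 157.2]
eef_rot: [-3.141, 0.0, 0.003]
wrist_force: [2.4, 2.0, 4.4]
finger_gap: 18.1
```

Request:
{"fn": "arm_command", "kwargs": {"rows": [-4.3,4.3,0,0,14,-5,3.5,0,0,14,0,0,0,0,14]}}

```text
clock: 14.6
eef_pos: [659.0, 220.7, 157.2]
eef_rot: [-3.141, 0.001, 0.003]
wrist_force: [1.4, 3.3, 3.2]
finger_gap: 17.5
```

```bash
cat >> d.txt <<'E'
674.9 177.6 1.4 .3
677.1 189.9 1.7 .1
675.0 202.1 2.7 .3
668.6 212.9 2.4 2.0
659.0 220.7 1.4 3.3
E
python3 fit.py
```

```text
c [642.3  190.06] res [ 0.14  0.18  0.18 -0.    0.01  0.02 -0.03  0.11  0.14  0.25]
201.3 rad -1.9 tan 0.7
221.4 rad -4.3 tan 1.4
250.3 rad -3.7 tan 1.4
289.8 rad -1.4 tan 0.4
319.4 rad 0.1 tan 1.1
339.1 rad 1.2 tan 0.8
359.7 rad 1.7 tan 0.1
20.2 rad 2.6 tan -0.7
41.0 rad 3.1 tan -0.1
61.4 rad 3.6 tan 0.3
71.0 [-5.5  2.5]; 81.0 [-5.9  1.4]; 91.0 [-6.1  0.4]; 101.0 [-6.1 -0.7]; 111.0 [-5.9 -1.7]; 121.0 [-5.5 -2.7]; 131.0 [-4.9 -3.6]; 141.0 [-4.2 -4.4]; 151.0 [-3.4 -5.1]; 161.0 [-2.4 -5.6];
```

Request:
{"fn": "arm_command", "kwargs": {"rows": [-5.5,2.5,0,0,14,-5.9,1.4,0,0,14,-6.1,0.4,0,0,14,-6.1,-0.7,0,0,14,0,0,0,0,14]}}

```text
clock: 15.22
eef_pos: [635.2, 223.7, 157.2]
eef_rot: [-3.141, 0.001, 0.002]
wrist_force: [-2.9, 4.6, 5.5]
finger_gap: 18.0
```

Request:
{"fn": "arm_command", "kwargs": {"rows": [-5.9,-1.7,0,0,14,-5.5,-2.7,0,0,14,-4.9,-3.6,0,0,14,0,0,0,0,14]}}

```text
clock: 15.72
eef_pos: [619.1, 215.3, 157.1]
eef_rot: [3.141, 0.001, 0.002]
wrist_force: [-4.1, 2.9, 5.8]
finger_gap: 17.6
```

Request:
{"fn": "arm_command", "kwargs": {"rows": [-4.2,-4.4,0,0,14,-3.4,-5.1,0,0,14,-2.4,-5.6,0,0,14,0,0,0,0,14]}}

```text
clock: 16.23
eef_pos: [609.4, 199.7, 157.1]
eef_rot: [3.141, 0.001, 0.002]
wrist_force: [-4.2, -0.4, 6.2]
finger_gap: 17.8
```

Request:
{"fn": "arm_command", "kwargs": {"rows": [-1.5,-6,0.3,0,14,-0.3,-6.1,0,0,14,0.8,-6.0,0,0,14,1.9,-5.8,0,0,14,0,0,0,0,14]}}

```text
clock: 16.85
eef_pos: [610.9, 175.6, 157.2]
eef_rot: [3.141, -0.0, 0.001]
wrist_force: [-0.8, -2.5, 2.5]
finger_gap: 17.9
```

Request:
{"fn": "arm_command", "kwargs": {"rows": [2.9,-5.4,0,0,14,3.7,-4.8,0,0,14,0,0,0,0,14]}}

```text
clock: 17.23
eef_pos: [617.7, 165.7, 157.3]
eef_rot: [3.141, -0.001, 0.001]
wrist_force: [0.3, -2.1, 0.5]
finger_gap: 17.9
```

```bash
cat >> d.txt <<'E'
635.2 223.7 -2.9 4.6
619.1 215.3 -4.1 2.9
609.4 199.7 -4.2 -.4
E
python3 - <<'E' > n.txt
from h import *
s=manip.read_state();print(*s['eef_pos'][:2],*s['wrist_force'][:2])
E
cat n.txt>>d.txt;cat n.txt; python3 fit.py
```

```text
617.6998670727414 165.67175313083257 0.3241298609965708 -2.1312316389310193
c [642.39 190.02] res [ 0.21  0.22  0.17 -0.07 -0.08 -0.08 -0.12  0.04  0.11  0.25 -0.05 -0.13
 -0.23 -0.2 ]
201.2 rad -1.9 tan 0.7
221.3 rad -4.3 tan 1.4
250.1 rad -3.7 tan 1.4
289.7 rad -1.4 tan 0.4
319.4 rad 0.1 tan 1.1
339.1 rad 1.2 tan 0.8
359.8 rad 1.7 tan 0.1
20.3 rad 2.6 tan -0.7
41.1 rad 3.1 tan -0.1
61.6 rad 3.6 tan 0.3
102.1 rad 5.1 tan 1.9
132.7 rad 4.9 tan 1.1
163.6 rad 3.9 tan 1.6
224.6 rad 1.3 tan 1.7
235.0 [ 4.4 -4.2]; 245.0 [ 5.3 -3.1]; 255.0 [ 5.7 -2.1]; 265.0 [ 6.  -1.1]; 275.0 [ 6.1 -0. ]; 285.0 [6. 1.]; 295.0 [5.7 2. ]; 305.0 [5.3 3. ]; 315.0 [4.7 3.9]; 325.0 [4.  4.6];
```

Request:
{"fn": "arm_command", "kwargs": {"rows": [4.4,-4.2,0,0,14,5.3,-3.1,0,0,14,5.7,-2.1,0,0,14,6,-1.1,0,0,14,6.1,0,0,0,14]}}

```text
clock: 17.85
eef_pos: [645.1, 155.5, 157.3]
eef_rot: [3.141, 0.0, 0.002]
wrist_force: [-3.3, -2.4, -1.4]
finger_gap: 17.7
```

Request:
{"fn": "arm_command", "kwargs": {"rows": [6,1,0,0,14,5.7,2,0,0,14,5.3,3,0,0,14,4.7,3.9,0,0,14,0,0,0,0,14]}}

```text
clock: 18.48
eef_pos: [667.1, 166.1, 157.4]
eef_rot: [-3.141, -0.002, 0.002]
wrist_force: [1.8, -0.9, -4.2]
finger_gap: 17.7
```

Request:
{"fn": "arm_command", "kwargs": {"rows": [4,4.6,0,0,14,3.2,5.2,0,0,14,2.2,5.7,0,0,14,1.2,6.0,0,0,14,0,0,0,0,14]}}

```text
clock: 19.1
eef_pos: [677.2, 187.9, 157.4]
eef_rot: [-3.141, -0.0, 0.003]
wrist_force: [1.9, 1.6, -4.7]
finger_gap: 18.3
```

Request:
{"fn": "arm_command", "kwargs": {"rows": [0.0,6.1,0,0,14,-1.0,6.0,0,0,14,-2.0,5.7,0,0,14,0,0,0,0,14]}}

```text
clock: 19.6
eef_pos: [673.9, 205.4, 157.4]
eef_rot: [-3.141, 0.0, 0.002]
wrist_force: [0.8, 0.6, -4.5]
finger_gap: 17.6
```

```bash
python3 - <<'E' > n.txt
from h import *
s=manip.read_state();print(*s['eef_pos'][:2],*s['wrist_force'][:2])
E
cat n.txt>>d.txt;cat n.txt; python3 fit.py | tail -3
```

```text
673.9176667541409 205.4258369742922 0.7696004132282201 0.6408007840687302
224.6 rad 1.3 tan 1.7
26.0 rad 1.0 tan 0.2
36.0 [-3.2  5.2]; 46.0 [-4.   4.6]; 56.0 [-4.7  3.8]; 66.0 [-5.3  3. ]; 76.0 [-5.8  2. ]; 86.0 [-6.   0.9]; 96.0 [-6.1 -0.1]; 106.0 [-6.  -1.2]; 116.0 [-5.7 -2.2]; 126.0 [-5.2 -3.1];
```

Request:
{"fn": "arm_command", "kwargs": {"rows": [0,0,0,0,40,0,0,0,0,40,0,0,0,0,40,0,0,30,0,40,0,0,50,0,40]}}

```text
clock: 20.23
eef_pos: [673.5, 204.8, 236.9]
eef_rot: [3.141, 0.003, 0.002]
wrist_force: [0.5, -0.9, -0.6]
finger_gap: 40.0
```

Request:
{"fn": "arm_command", "kwargs": {"rows": [-5,-40,0,0,40,-5,-45,0,0,40,-5,-45,0,0,40,-5,-45,0,0,40,0,0,0,0,40]}}

```text
clock: 20.85
eef_pos: [653.9, 27.2, 237.9]
eef_rot: [3.141, -0.001, -0.002]
wrist_force: [0.1, 0.1, -0.5]
finger_gap: 40.0
```

```bash
python3 - <<'E'
from h import *
c,P=shot('top','t7.png')
print(manip.read_state()['eef_pos'])
cv2.imwrite('pics/c7.png',cv2.resize(cv2.imread('pics/t7.png')[155:215,275:375],None,fx=8,fy=8,interpolation=cv2.INTER_CUBIC))
g=prt(P,180,230,177,190,640,700);print('grip',len(g),g.mean(0))
p=prt(P,60,130,105,119,605,680);print('plate',len(p),p.mean(0))
E
```

```text
[654.06719835  29.00390949 237.8511616 ]
grip 59 [669.55198375 205.16360129 183.5536612 ]
plate 108 [639.72550175 100.22628406 112.0904762 ]
```

View pics/c7.png

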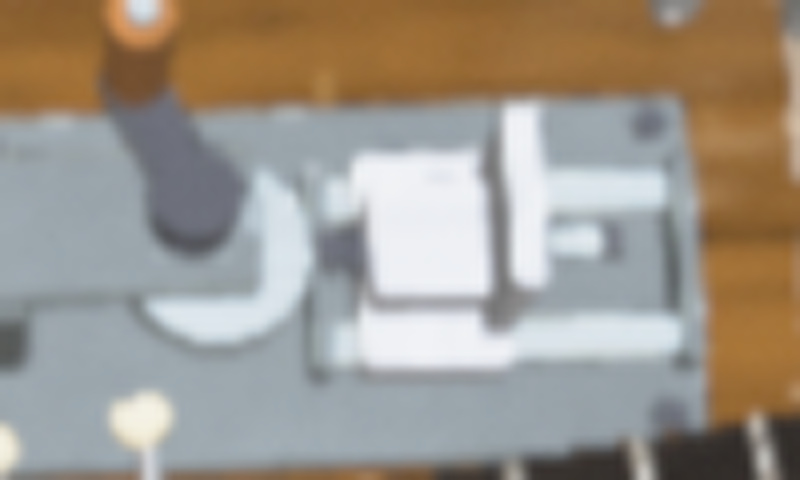

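The disc now bulges towards the plunger. I read rim points from (140,305) via (215,345) and (308,255) to (265,172), and the tail end at (606,240).

```bash
python3 - <<'E'
from h import *
from scipy.optimize import least_squares
c,P=shot('top')
f=lambda a,b,z:ray(c,275+(a+.5)/8-.5,155+(b+.5)/8-.5,z)
q=np.array([f(a,b,64) for a,b in[(140,305),(165,328),(215,345),(255,338),(290,305),(308,255),(300,210),(265,172)]])[:,:2]
r=least_squares(lambda s:np.hypot(*(q-s).T)-27,[640,180]);print('disc c',r.x,r.fun.round(1))
r=least_squares(lambda s:np.hypot(*(q-s[:2]).T)-s[2],[640,180,27]);print('disc c',r.x)
t=f(606,240,55);F=f(549,150,112);print('tail',t,'face',F,'grip',f(142,8,182),'hub',f(194,197,124))
E
```

```text
disc c [639.67212638 180.76342223] [-0.3 -0.3  0.5  0.7 -0.6 -0.5  0.1  0.3]
disc c [639.66743635 180.75916538  26.99442629]
tail [642.57135047  67.74368353  55.        ] face [653.80319657  92.42258437 112.        ] grip [673.41617816 204.47536151 182.        ] hub [639.58806796 189.66344412 124.        ]
```

```bash
cat > rim.py <<'E'
from h import *
from scipy.optimize import least_squares
from scipy.ndimage import map_coordinates,gaussian_filter
c,_=shot('top');T=np.array(c['pose']);Ti=np.linalg.inv(T)
def proj(p):
    q=Ti[:3,:3]@p+Ti[:3,3];return c['fx']*q[0]/q[2]+c['cx'],c['fy']*q[1]/q[2]+c['cy']
def edges(fn,cen,z,R,angs,w=5,sgn=-1):
    g=cv2.imread('pics/'+fn)[...,0 if 0 else 2].astype(float);out=[]
    rr=np.arange(R-w,R+w,.25)
    for a in np.radians(angs):
        uv=np.array([proj(np.array([cen[0]+r*np.cos(a),cen[1]+r*np.sin(a),z])) for r in rr])
        v=gaussian_filter(map_coordinates(g,[uv[:,1],uv[:,0]],order=3),2);d=np.gradient(v)*sgn
        k=d.argmax();r=rr[k]
        if d[k]>1.2 and 2<k<len(rr)-3: out.append([cen[0]+r*np.cos(a),cen[1]+r*np.sin(a)])
    return np.array(out)
def circ(q,R,free=False):
    f=lambda s:np.hypot(*(q-s).T)-R
    r=least_squares(f,q.mean(0),loss='soft_l1',f_scale=.4);return r.x,np.sqrt(np.median(r.fun**2)),len(q)
E
python3 - <<'E'
from rim import *
A=[]
for fn,cen,angs,th in[('top0.png',(641,196.),range(130,220,4),201.3),('t6.png',(632,190),range(125,205,4),319.4),('t7.png',(639.7,180.8),[*range(140,262,4),*range(280,330,4)],26.)]:
    for _ in range(2):
        q=edges(fn,cen,64,27,angs);cen,e,n=circ(q,27)
    print(fn,np.round(cen,2),e.round(2),n);A.append((q,th))
def F(s):
    return np.concatenate([np.hypot(*(q-s[:2]-9*np.array([np.cos(np.radians(t+s[2])),np.sin(np.radians(t+s[2]))])).T)-27 for q,t in A])
r=least_squares(F,[640.5,189,240],x_scale=[1,1,10],loss='soft_l1',f_scale=.4);J=r.jac
print('axis,phase',r.x,'dir now',(26+r.x[2])%360,'sd',np.sqrt(np.diag(np.linalg.inv(J.T@J)))*.5)
print(np.abs(r.fun).mean())
E
```

```text
top0.png [643.07 196.76] 0.18 21
t6.png [632.64 185.8 ] 0.14 20
t7.png [640.11 180.38] 0.26 44
axis,phase [641.327426   188.93804066 236.61311257] dir now 262.6131125687039 sd [0.09833252 0.15527071 0.70351677]
0.36742769286014176
```

Fitting the disc rim in three pictures puts the high point about 8° short of the plunger line, which is itself at about 270.6°. I re-grip and turn the crank 8° further.

Request:
{"fn": "arm_command", "kwargs": {"rows": [5,44,0,0,40,5,44,0,0,40,5,44,0,0,40,5,44,0,0,40,0,0,0,0,40]}}

```text
clock: 21.62
eef_pos: [673.3, 210.5, 236.7]
eef_rot: [-3.141, 0.001, 0.007]
wrist_force: [0.1, 0.3, -1.0]
finger_gap: 40.2
```

Request:
{"fn": "arm_command", "kwargs": {"rows": [0,0,0,0,40]}}

```text
clock: 21.75
eef_pos: [673.8, 206.5, 237.2]
eef_rot: [3.141, 0.0, 0.003]
wrist_force: [0.1, -1.4, 0.5]
finger_gap: 40.1
```

Request:
{"fn": "arm_command", "kwargs": {"rows": [0,-1,-20,0,40,0,0,-20,0,40,0,0,-20,0,40,0,0,-20,0,40,0,0,0,0,40]}}

```text
clock: 22.38
eef_pos: [673.5, 203.9, 156.2]
eef_rot: [3.141, 0.003, 0.001]
wrist_force: [1.3, -0.0, -0.4]
finger_gap: 40.1
```

Request:
{"fn": "arm_command", "kwargs": {"rows": [0,0,0,0,40,0,0,0,0,14,0,0,0,0,14,0,0,0,0,14,0,0,0,0,14]}}

```text
clock: 23.0
eef_pos: [674.1, 205.3, 157.9]
eef_rot: [-3.141, -0.001, 0.002]
wrist_force: [-0.1, 1.3, 2.9]
finger_gap: 17.9
```

Request:
{"fn": "arm_command", "kwargs": {"rows": [-1.2,2.2,0,0,14,-1.3,2.1,0,0,14,0,0,0,0,14,0,0,0,0,14]}}

```text
clock: 23.5
eef_pos: [671.7, 209.2, 157.8]
eef_rot: [-3.142, -0.001, 0.002]
wrist_force: [1.8, -2.8, 4.6]
finger_gap: 17.9
```

Request:
{"fn": "arm_command", "kwargs": {"rows": [0,0,0,0,40,0,0,0,0,40,0,0,0,0,40,0,0,30,0,40,0,0,50,0,40]}}

```text
clock: 24.12
eef_pos: [670.8, 209.2, 236.4]
eef_rot: [3.141, 0.004, 0.002]
wrist_force: [-0.1, 1.1, 0.8]
finger_gap: 40.1
```

Request:
{"fn": "arm_command", "kwargs": {"rows": [-5,-40,0,0,40,-5,-45,0,0,40,-5,-45,0,0,40,-5,-45,0,0,40,0,0,0,0,40]}}

```text
clock: 24.75
eef_pos: [651.3, 31.6, 237.6]
eef_rot: [3.142, 0.0, -0.001]
wrist_force: [-0.6, 0.4, 0.7]
finger_gap: 40.0
```

```bash
python3 - <<'E'
from rim import *
shot('top','t8.png')
ax=np.array([641.33,188.94])
for fn in('t7.png','t8.png'):
    cen=(640.1,180.4)
    for _ in range(2):
        q=edges(fn,cen,64,27,[*range(150,262,4),*range(280,330,4)]);cen,e,n=circ(q,27)
    d=np.array(cen)-ax;print(fn,np.round(cen,2),e,n,np.degrees(np.arctan2(d[1],d[0]))%360,np.hypot(*d))
print(manip.read_state()['eef_pos'])
cv2.imwrite('pics/c8.png',cv2.resize(cv2.imread('pics/t8.png')[155:215,275:375],None,fx=8,fy=8,interpolation=cv2.INTER_CUBIC))
E
```

```text
t7.png [640.09 180.47] 0.2591371690976487 41 261.66310381964837 8.555959987309297
t8.png [640.91 180.48] 0.25774200495984445 41 267.19017164540264 8.47249412954163
[651.54473444  34.4916555  237.45378764]
```

View pics/c8.png

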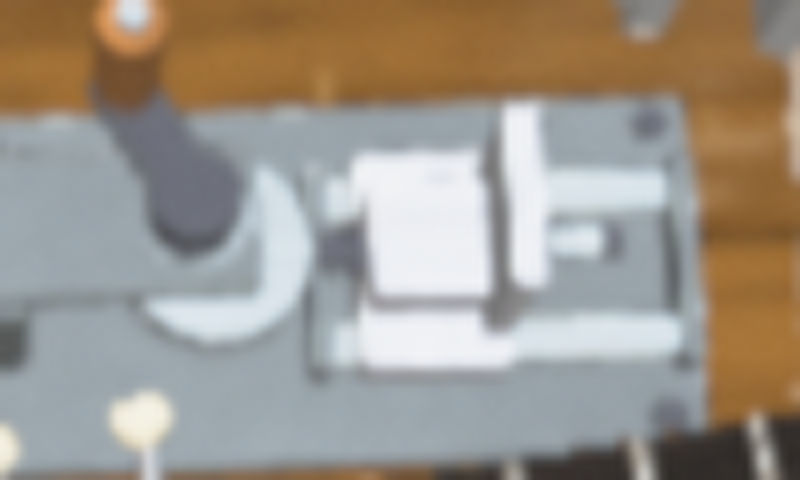

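The crank stayed put, with its grip top at (130,12). The disc bulges squarely at the plunger, the tail is well out at about (620,240), and the arm is clear. I hand the job in.

```bash
python3 -c "
from cell import manip
print(manip.sign_off())"
```

```text
the job is handed in; nothing more can be done
None
```

The crank is left at the disc's high point, to within a few degrees. The job was handed in at about 25 s with the gripper open and clear of everything.

- **Carriage:** I pushed it in about 42 mm with closed fingers. The wrist force stayed near 12 N along the slide, in the readings at the end of each move. It stopped with the plunger back about 4.6 to 5 mm, judged from the contact force and from how far the tail stood out.
- **Turning the crank:** I carried it anticlockwise through a full turn, about 383°, then on to the high point. Sideways force at the grip read at most about 5.5 N, also only at the end of each move.
- **Plunger swing:** The tail came out about 17 mm between the start and the high point, which puts the plunger at roughly 22 mm of its 32 mm stroke.
- **Fine setting:** The first release looked about 8° short, so I gripped again and turned it that much further. The last picture put the high point about 3° from the plunger line, and the crank stayed where I left it.

**Checks that disagreed:**
- The sideways force along the crank's path was too noisy to confirm the high point, so that rests on the camera fits.
- Reading the tail's bright end instead of its dark tip gives about 13 mm of travel instead of 17. I took the dark tip because it fits the 18 mm swing the disc should give.

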